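# Find the rattling clock housing and mount it on the running stand

## Task

One of the three closed gear housings on the felt mat has a loose part in it: shake them to find out which, and put the quiet ones you tried back upright where they stood. Mount the one that rattles on the running stand, lowered gently over the shaft and the anti-rotation pin together until it sits fully home, and let go; no quiet housing may touch the stand, and the jars, tin and carton standing around must not be pushed about.

Things in the scene. Friction and masses are not known exactly. Their poses are not given: they have to be found in the camera images.
- place_1 (a point): place 1 on the grey felt mat (3 mm thick, fixed to the bench): where a housing's centre is at the start, 29 mm above the bench; own x along the housing's length, z up. The three housings look the same: plain aluminium blocks 116 x 60 x 52 mm (own x, y, z), 0.45 to 0.6 kg, flat long sides to grip, centred on their places with their own x along the place's x. Any of them may be the rattling one.
- place_2 (a point): place 2 on the grey felt mat (3 mm thick, fixed to the bench): as place_1, next to it towards the robot's right. Under each housing: a bore 17 mm square at its centre and an anti-rotation hole 11 mm square 36 mm from it towards own +x, both 26 mm deep. A round boss (18 mm across, 6 mm high) on the lid is right above that second hole. The middles of neighbouring places are 140 mm apart across and staggered 60 mm lengthwise.
- place_3 (a point): place 3 on the grey felt mat (3 mm thick, fixed to the bench): as place_1, at the robot's right end. The weight of 0.12 kg in each housing is held fast somewhere along the length in two of them; in the third it slides up to 38 mm either way along the length and knocks at its stops. It moves when an end is tipped over about 6 degrees or on a lengthwise jerk and stays put while level.
- mat: the grey felt mat as a whole, 190 x 420 x 3 mm, fixed; origin under its centre, own x away from the robot. Tipping the rattling housing one end down and back to level, then the other end down and back, shifts its balance about its y axis by about 0.09 N m; a quiet one shifts nothing. Weight and looks do not tell which it is.
- stand_seat (a point): running stand fixed to the bench. Point on the shaft axis at the top of the grey seat block (116 x 50 mm, flat top 30 mm above the bench). Own x along its length, z up. Shaft 14 mm diameter rises 24 mm from here (top 5 mm tapered); anti-rotation pin 8 mm diameter rises 18 mm (top 4 mm tapered), 36 mm from the shaft towards own +x.
- stand: the same stand as a whole, with its dark base plate 150 x 90 x 12 mm; origin under the plate's centre, 30 mm below stand_seat, same axes. A housing is home with its underside flat on the seat block, its centre 26 mm above stand_seat, its own x along the stand's own x; it fits only that way round. Mat and stand point within 23 degrees of straight away from the robot.
- oil_jar: small clear jar with a white lid on the mat, 48 mm across, 62 mm high, loose; origin at the centre of its underside
- round_tin: round flat brass tin on the mat, 82 mm across, 30 mm high, loose; origin at the centre of its underside
- grease_pot: white pot with a steel lid, 52 mm across, 50 mm high, loose; origin at the centre of its underside
- carton: blue carton 75 x 50 x 45 mm with a paper band, loose; origin at the centre of its underside

How it is judged:
By the outcome, as a careful person would: the job done as asked, in the order asked, and still so for the second after the job is handed in, with the robot touching nothing.
It also fails if it takes over 72 s, if anything falls off the work surface, if the arm or the gripper's body presses on something with over 40 N, if the wrist force passes 120 N, or if a joint passes its speed limit or range.

## Robot

A 7-joint arm with a two-finger parallel gripper is mounted at the origin on the work surface. World frame = base frame: x ahead of the robot, y to its left, z up, the work surface at z = 0. Lengths are in m, angles in rad, forces in N, time in s.
With the tool pointing down it reaches from about 0.4 to 0.75 m from the base axis. Payload 19.5 kg.
Tool frame: the origin (TCP) lies between the finger pads; the fingertips stand 8 mm ahead of it and the grasp point (between the pads) lies 11 mm behind it (manip.finger_overhang is the distance from the TCP to the fingertips, in m); z points along the fingers, y is the line along which they close (so a half turn about z gives the same grasp; the last joint's range is limited). The gripper opens to 85 mm and grips with 20 to 120 N. Pads are 22 mm wide; open, the fingers measure 114 mm over their backs; the gripper's body (76 mm by 85 mm) begins 54 mm behind the grasp point. The pads swing forward as they close: fully open they stand 13 mm farther back than shut.
Start: joints at [1.257, 0.707, -0.028, 1.485, 0.022, 0.951, -0.075], TCP at [0.154, -0.554, 0.239] pointing down, gripper open.
Joint ranges: [-2.71, 2.71], [-0.32, 2.16], [-1.57, 1.52], [0, 2.45], [-1.46, 4.6], [0, 2.02], [-2.83, 2.83]. Speed limits (rad/s): [1.89, 1.89, 2.57, 2.57, 3.01, 3.01, 3.01].

## Interface

Orientations are given as a unit quaternion [x, y, z, w].
In Python, from station import manip gives the robot as it stands.
- The arm moves only by the tool play_rows, never from a script. Its argument "targets" is a list of rows, each an object of numbers: "x", "y", "z": the shift along the tool's x, y, z in units of 25 mm (1.0 is 25 mm); "twist": the turn about the tool's z in units of 0.15 rad (1.0 is 0.15 rad). A call has 1 to 8 rows; each row shifts and turns the commanded pose from where the row before left it, along the tool's axes as they then stand; what a row does not reach is not made up. A row lasts 1/8 s, in which the tool goes at most 62.5 mm and 10.7 degrees, less where a joint would pass 70% of its speed; a pose out of reach is approached as far as the arm can. A call with a number of a shift or a turn outside -1 to 1 is refused whole. A call with a gripper value outside its range is refused whole. "gripper" is the opening, from 0 (shut) to 1 (fully open), set as the call begins (left out, the last holds). The fingers move at their own pace and stop on an object; the grip force is fixed at half the most. Time passes only in rows, so rows that do not move let the fingers close. It gives the time, the measured TCP pose, the force, the opening and the grip force at its end, in the units of the state.
- manip.sense(): the state, without advancing time (a new reading comes with each control period).
- manip.capture(name): name is "scene" or "top"; returns the picture (400x640x3 uint8, red, green, blue); there is no depth.
- manip.camera_info(name): a dict with "fx", "fy", "cx", "cy" (pixels), "position" and "rotation" of the camera in the world. Camera axes: x right, y down, z forward; pixel columns grow to the right and rows downward; lengths in m; the calibration is good to about 2 mm. A picture is of the moment at which its call begins. camera_info takes no time and is no camera call.
- manip.finish_job(): hands the job in; it is judged then, once.
Trained networks look in the newest picture that a camera, given by its name, has taken for a name from the list of things; names that differ only in an ending like _2 or _b are one class to them, and where a whole thing is asked for, a point or a joint stands for the part that bears it (a point fixed in the world has none). Each returns a list of dicts, best first, with "conf" (0 to 1); they miss things now and then, are a little off and sometimes report something else, mostly with a low value. They report only what shows in the picture. A call takes as long as a camera call.
- manip.recognise(camera, thing): "uv" ([column, row] in pixels, amid what is visible of it).
The state is a dict: "time": time; "q": joint angles; "qd": joint speeds; "tau": joint torques, N m; "tool_pos": TCP position; "orientation": TCP orientation; "ft_force": force on the tool from outside, world axes, zero at the start; "wrist_torque": the same for the moment, N m; "opening": opening from 0.0 (shut) to 1.0 (fully open); "grip_force": force on a finger pad.
Only numpy, scipy, OpenCV 4.12 (cv2) and the standard library are available. Lean on these libraries where they do the work, as an engineer would, in place of code of your own. Each camera call takes 0.05 s, during which the arm holds its last target. There are 200 camera calls.

## Working session

There is one attempt and no reset: what is moved stays moved. The work goes in short steps, Python scripts to look and compute and a tool call to move; the robot and the scene stay as the last step left them, time stands still between calls to the robot, and variables do not carry over. Pictures are saved under pics/ and viewed, at most 10 in all, crops included, and the job is handed in when it is done.

Besides the shell and the picture viewer there is one more tool, called after "Emit:" in YAML: its name, and indented under it one key for each argument. play_rows: Moves the arm, as the interface text tells. Its arguments: {"type":"object","properties":{"targets":{"type":"array","items":{"type":"object","properties":{"x":{"type":"number"},"y":{"type":"number"},"z":{"type":"number"},"twist":{"type":"number"}}}},"gripper":{"type":"number"}},"required":["targets"]}

```bash
mkdir -p pics; ls
python3 - <<'E'
from station import manip
import cv2
for n in("scene","top"):
    im=manip.capture(n); cv2.imwrite(f"pics/{n}0.png",im[:,:,::-1])
    print(n,manip.camera_info(n))
    for t in("place_1","stand","oil_jar","round_tin","grease_pot","carton"):
        print(t,[(d["uv"],round(d["conf"],2)) for d in manip.recognise(n,t)][:4])
print(manip.sense())
E
```

```text
pics
scene {'fx': 484.9378530409066, 'fy': 484.9378530409066, 'cx': 322.7979505357769, 'cy': 195.6283146116179, 'position': array([ 1.09298358, -0.17946501,  0.95676027]), 'rotation': array([ 0.78855446,  0.55602181, -0.14962875, -0.21594642])}
place_1 [([336.4, 158.8], 0.63)]
stand [([195.3, 200.2], 0.85), ([334.6, 162.9], 0.52)]
oil_jar [([391.7, 113.2], 0.59)]
round_tin [([369.3, 180.4], 0.8)]
grease_pot [([209.3, 300.2], 0.9), ([198.0, 197.8], 0.42)]
carton [([326.8, 293.2], 0.92)]
top {'fx': 420.06274511536924, 'fy': 420.06274511536924, 'cx': 319.4606449994393, 'cy': 196.4887613333234, 'position': array([0.50303874, 0.01414498, 1.14516357]), 'rotation': array([-0.69831647,  0.71352856, -0.04404699,  0.03593   ])}
place_1 [([289.1, 249.9], 0.58)]
stand [([414.1, 251.5], 0.79)]
oil_jar [([229.6, 275.0], 0.61)]
round_tin [([273.6, 214.7], 0.88)]
grease_pot [([423.2, 158.7], 0.74)]
carton []
{'time': 0.7, 'q': array([ 1.25730731,  0.70646995, -0.0276085 ,  1.48460581,  0.02200347,
        0.95093679, -0.07550581]), 'qd': array([ 0.00069513, -0.00097527,  0.00028026, -0.00102854,  0.00098817,
        0.00084899, -0.00105343]), 'tau': array([ 1.89261867e-03, -8.82878923e+01,  1.23497911e+00, -2.36369026e+01,
        1.72259565e-02,  1.61563694e-03,  8.00754833e-05]), 'tool_pos': array([ 0.15435681, -0.55385609,  0.23928381]), 'orientation': array([ 9.90781705e-01,  1.35468112e-01, -5.99432355e-06, -5.85605792e-05]), 'ft_force': array([ 0.0685338 , -0.62102482, -0.13045403]), 'wrist_torque': array([-0.03179393, -0.00960625, -0.01350998]), 'grip_force': 0.0, 'opening': 1.0018562967503024}
```

View pics/top0.png

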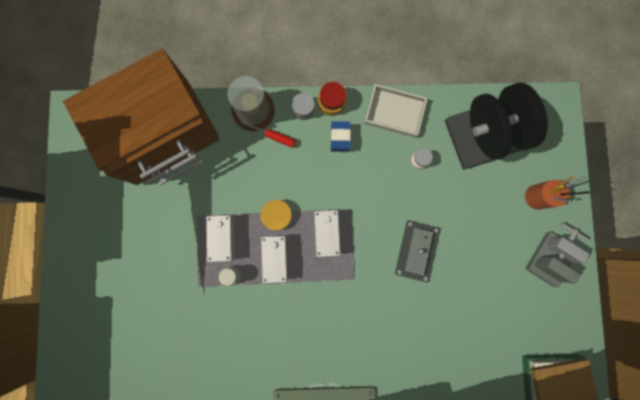

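View pics/scene0.png

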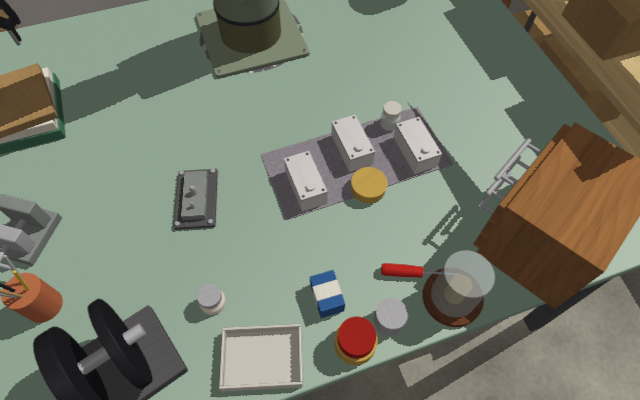

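```bash
cat > h.py <<'E'
import numpy as np, cv2
from scipy.spatial.transform import Rotation as R
from station import manip
def ray(cam,uv,z):
    c=manip.camera_info(cam); d=R.from_quat(c["rotation"]).apply([(uv[0]-c["cx"])/c["fx"],(uv[1]-c["cy"])/c["fy"],1])
    p=np.array(c["position"]); return p+d*(z-p[2])/d[2]
def proj(cam,P):
    c=manip.camera_info(cam); q=R.from_quat(c["rotation"]).inv().apply(np.array(P)-c["position"])
    return np.array([c["cx"]+c["fx"]*q[...,0]/q[...,2],c["cy"]+c["fy"]*q[...,1]/q[...,2]]).T
E
python3 - <<'E'
from h import *
for uv in[(219,238),(274,259),(327,233),(419,250)]: print(ray("top",uv,0.04))
print(proj("top",[.154,-.554,.239]))
a=cv2.imread("pics/top0.png");b=cv2.imread("pics/scene0.png")
cv2.imwrite("pics/t1.png",cv2.resize(a[195:295,195:355],None,fx=5,fy=5,interpolation=cv2.INTER_CUBIC))
cv2.imwrite("pics/t2.png",cv2.resize(a[210:290,385:450],None,fx=7,fy=7,interpolation=cv2.INTER_CUBIC))
s1=cv2.resize(b[95:215,255:455],None,fx=4,fy=4,interpolation=cv2.INTER_CUBIC)
cv2.imwrite("pics/s1.png",s1)
cv2.imwrite("pics/s2.png",cv2.resize(b[155:240,160:230],None,fx=7,fy=7,interpolation=cv2.INTER_CUBIC))
E
```

```text
[0.52489353 0.26484371 0.04      ]
[0.46737352 0.12189416 0.04      ]
[ 0.53173927 -0.01759283  0.04      ]
[ 0.48216026 -0.25724206  0.04      ]
[593.5296846  408.09412591]
```

View pics/t1.png

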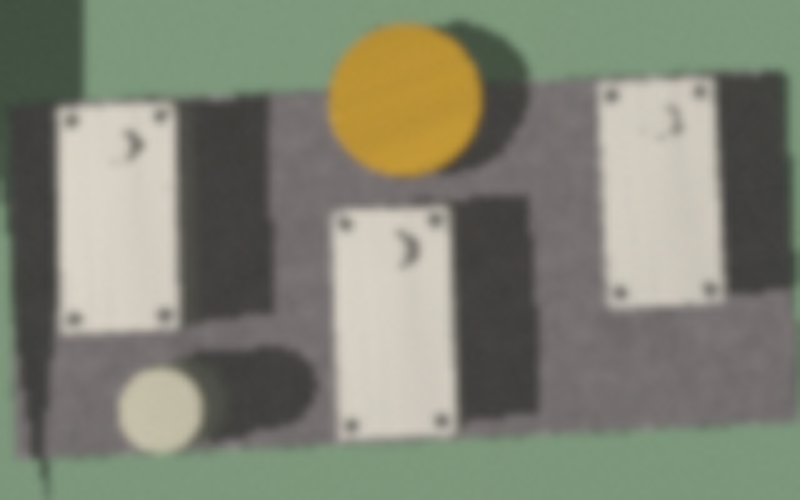

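View pics/t2.png

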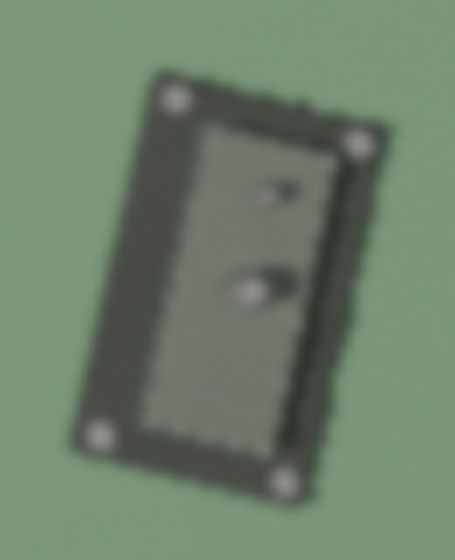

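View pics/s2.png

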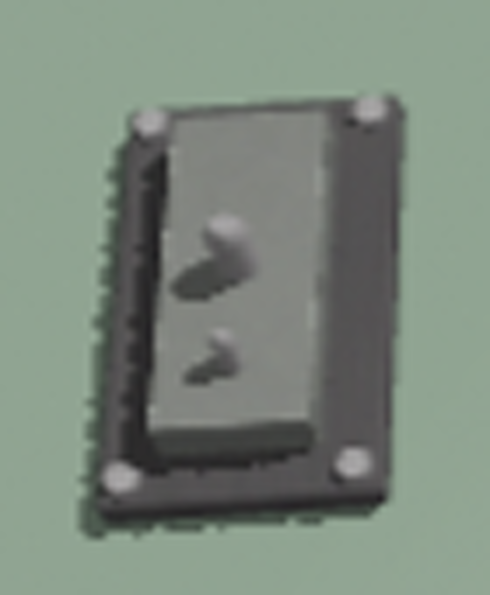

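```bash
cat > fit.py <<'E'
from h import *
from scipy.optimize import least_squares
def fit(obs,L,W,z,g):
    # obs: list of (cam, 4 uv corners: far-left, far-right, near-right, near-left)
    loc=np.array([[L/2,W/2],[L/2,-W/2],[-L/2,-W/2],[-L/2,W/2]])
    def f(p):
        c,s=np.cos(p[2]),np.sin(p[2]); P=np.c_[p[:2]+loc@np.array([[c,s],[-s,c]]),np.full(4,z)]
        return np.concatenate([(proj(k,P)-u).ravel() for k,u in obs])
    r=least_squares(f,g); return r.x, np.sqrt(np.mean(r.fun**2))
def quad(mask):
    n,l,st,_=cv2.connectedComponentsWithStats(mask); out=[]
    for i in range(1,n):
        if st[i,4]>st[:,4][1:].max()*.4:
            c=max(cv2.findContours((l==i).astype(np.uint8),cv2.RETR_EXTERNAL,cv2.CHAIN_APPROX_NONE)[0],key=cv2.contourArea)
            out.append(cv2.minAreaRect(c))
    return out
E
python3 - <<'E'
from fit import *
C=lambda pts,o,f:(np.array(pts)+.5)/f-.5+o
top=lambda p:C(p,[195,195],5)
H={1:[(57,106),(175,102),(181,327),(62,332)],2:[(331,210),(450,206),(457,433),(338,440)],3:[(598,84),(716,78),(723,301),(606,308)]}
for k,p in H.items():
    p=top(p); x,e=fit([("top",p)],.116,.06,.055,[.5,.1,0]); print(k,x.round(4),e.round(2))
    c,s=np.cos(x[2]),np.sin(x[2]);print("  scene pred",[proj("scene",[x[0]+c*a-s*b,x[1]+s*a+c*b,.055]).round(1).tolist() for a,b in[(.058,.03),(.058,-.03),(-.058,-.03),(-.058,.03)]])
st=C([(203,127),(337,155),(277,457),(143,428)],[385,210],7); ss=C([(152,430),(315,425),(328,112),(172,117)],[160,155],7)
ss=ss[[1,0,3,2]]
for o in([("top",st)],[("scene",ss)],[("top",st),("scene",ss)]):
    x,e=fit(o,.116,.05,.03,[.48,-.25,-.2]);print("stand",x.round(4),e.round(2))
print("shaft top",ray("top",C([(250,288)],[385,210],7)[0],.054),ray("scene",C([(224,226)],[160,155],7)[0],.054))
print("pin top",ray("top",C([(266,193)],[385,210],7)[0],.048),ray("scene",C([(219,338)],[160,155],7)[0],.048))
for n,z,c,t in(("oil_jar",.063,(160,410),0),("tin",.033,(406,100),0)): print(n,ray("top",top([c])[0],z))
print("pot",ray("top",(423,158),.05))
E
```

```text
1 [0.5251 0.2631 0.0267] 0.16
  scene pred [[441.8, 154.1], [418.1, 162.0], [395.8, 124.1], [418.6, 117.0]]
2 [0.4681 0.122  0.0217] 0.18
  scene pred [[374.7, 151.9], [350.4, 159.5], [331.6, 121.8], [354.9, 114.8]]
3 [ 0.5313 -0.0165  0.0147] 0.25
  scene pred [[326.9, 191.8], [300.7, 200.2], [283.8, 158.5], [308.9, 150.9]]
stand [ 0.479  -0.2592 -0.244 ] 0.23
stand [ 0.4782 -0.259  -0.2606] 0.32
stand [ 0.4786 -0.2591 -0.2536] 0.34
shaft top [ 0.4805218  -0.25704288  0.054     ] [ 0.47771009 -0.25916631  0.054     ]
pin top [ 0.5153257  -0.26623656  0.048     ] [ 0.51297998 -0.26953409  0.048     ]
oil_jar [0.42670183 0.23996122 0.063     ]
tin [0.58344758 0.11666114 0.033     ]
pot [ 0.72455697 -0.27732789  0.05      ]
```

View pics/s1.png

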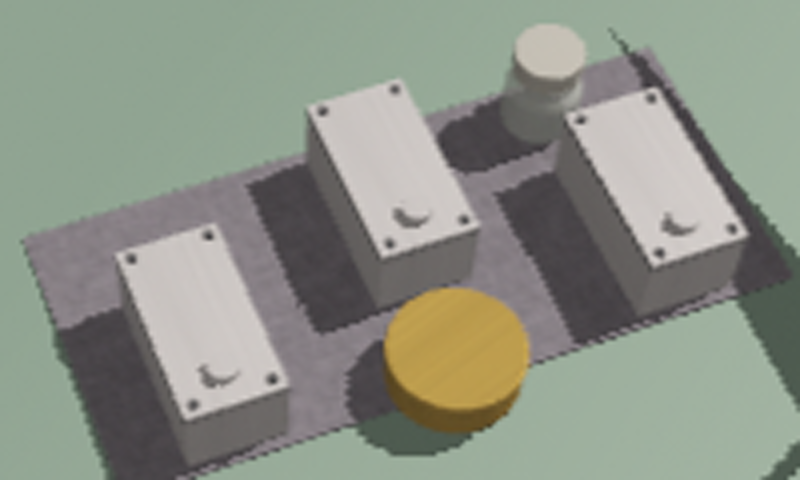

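```bash
cat > go.py <<'E'
from h import *
import sys
def plan(x,y,z,yaw):
    s=manip.sense(); Rm=R.from_quat(s["orientation"]); ax=Rm.apply([1,0,0]); cur=np.arctan2(ax[1],ax[0])
    d=Rm.inv().apply(np.array([x,y,z])-s["tool_pos"])/.025
    tw=-((yaw-cur+np.pi/2)%np.pi-np.pi/2)/.15
    print("pos",s["tool_pos"].round(4),"yaw",cur.round(4),"z-ax",Rm.apply([0,0,1]).round(3),"| units xyz",d.round(2),"twist",tw.round(2),"t",s["time"],"F",s["ft_force"].round(1),"T",s["wrist_torque"].round(3),"op",round(s["opening"],3),"q",s["q"].round(2))
if __name__=="__main__": plan(*map(float,sys.argv[1:5]))
E
python3 go.py .5313 -.0165 .15 .021
```

```text
pos [ 0.1544 -0.5539  0.2393] yaw 0.2718 z-ax [-0.  0. -1.] | units xyz [ 20.29 -16.66   3.57] twist 1.67 t 0.7 F [ 0.1 -0.6 -0.1] T [-0.032 -0.01  -0.014] op 1.002 q [ 1.26  0.71 -0.03  1.48  0.02  0.95 -0.08]
```

Emit:
play_rows:
  targets:
    - {"x": 1, "y": -0.8}
    - {"x": 1, "y": -0.8}
    - {"x": 1, "y": -0.8}
    - {"x": 1, "y": -0.8}
    - {"x": 1, "y": -0.8}
    - {"x": 1, "y": -0.8}
    - {"x": 1, "y": -0.8}
    - {"x": 1, "y": -0.8}
  gripper: 1

```text
$.targets[0]: bad value
```

Emit:
play_rows:
  targets:
    - {"x": 1, "y": -0.8}
    - {"x": 1, "y": -0.8}
    - {"x": 1, "y": -0.8}
    - {"x": 1, "y": -0.8}
    - {"x": 1, "y": -0.8}
    - {"x": 1, "y": -0.8}
    - {"x": 1, "y": -0.8}
    - {"x": 1, "y": -0.8}

```text
$.targets[0]: bad value
```

Emit:
play_rows:
  targets:
    - {"x": 1, "y": -0.9, "z": 0.5}
    - {"x": 1, "y": -0.9, "z": 1}
    - {"x": 1, "y": -0.9, "z": 1}
    - {"x": 1, "y": -0.9, "z": 1}
    - {"twist": 0.8}
    - {"twist": 0.87}
    - {}

```text
$.targets[0]: bad value
```

```bash
python3 go.py .5313 -.0165 .03 .021
```

```text
pos [ 0.1544 -0.5539  0.2393] yaw 0.2718 z-ax [-0.  0. -1.] | units xyz [ 20.29 -16.66   8.37] twist 1.67 t 0.7 F [ 0.1 -0.6 -0.1] T [-0.032 -0.01  -0.014] op 1.002 q [ 1.26  0.71 -0.03  1.48  0.02  0.95 -0.08]
```

Emit:
play_rows:
  targets:
    - {"x": 1, "y": -0.8, "z": 0, "twist": 0}
    - {"x": 1, "y": -0.8, "z": 0, "twist": 0}
    - {"x": 1, "y": -0.8, "z": 0, "twist": 0}
    - {"x": 1, "y": -0.8, "z": 0, "twist": 0}
    - {"x": 1, "y": -0.8, "z": 0, "twist": 0}
    - {"x": 1, "y": -0.8, "z": 0, "twist": 0}
    - {"x": 1, "y": -0.8, "z": 0, "twist": 0}
    - {"x": 1, "y": -0.8, "z": 0, "twist": 0}
  gripper: 1

```text
time: 1.7
tool_pos: [0.3047, -0.3452, 0.2394]
orientation: [0.991, 0.135, 0.0, 0.0]
ft_force: [0.8, 0.4, 0.5]
opening: 0.996
grip_force: 0.0
```

Emit:
play_rows:
  targets:
    - {"x": 1, "y": -0.8, "z": 0, "twist": 0}
    - {"x": 1, "y": -0.8, "z": 0, "twist": 0}
    - {"x": 1, "y": -0.8, "z": 0, "twist": 0}
    - {"x": 1, "y": -0.8, "z": 0, "twist": 0}
    - {"x": 1, "y": -0.8, "z": 0, "twist": 0}
    - {"x": 1, "y": -0.8, "z": 0, "twist": 0}
    - {"x": 1, "y": -0.8, "z": 0, "twist": 0}
    - {"x": 1, "y": -0.8, "z": 0, "twist": 0}

```text
time: 2.7
tool_pos: [0.4544, -0.1373, 0.2394]
orientation: [0.991, 0.136, 0.0, 0.0]
ft_force: [0.0, 0.3, 0.7]
opening: 0.998
grip_force: 0.0
```

Emit:
play_rows:
  targets:
    - {"x": 1, "y": -0.9, "z": 0.5, "twist": 0}
    - {"x": 1, "y": -0.9, "z": 1, "twist": 0}
    - {"x": 1, "y": -0.9, "z": 1, "twist": 0}
    - {"x": 1, "y": -0.9, "z": 1, "twist": 0}
    - {"x": 0, "y": 0, "z": 0, "twist": 0.8}
    - {"x": 0, "y": 0, "z": 0, "twist": 0.87}
    - {"x": 0, "y": 0, "z": 0, "twist": 0}

```text
time: 3.58
tool_pos: [0.526, -0.0245, 0.1518]
orientation: [1.0, 0.011, -0.0, 0.0]
ft_force: [0.2, -0.5, 0.3]
opening: 1.004
grip_force: 0.0
```

```bash
python3 go.py .5313 -.0165 .03 .021
```

```text
pos [ 0.526  -0.0245  0.1518] yaw 0.0222 z-ax [-0. -0. -1.] | units xyz [ 0.22 -0.32  4.87] twist 0.01 t 3.575 F [ 0.2 -0.5  0.3] T [ 0.01  -0.074  0.001] op 1.004 q [-0.09  0.77  0.14  1.77 -0.17  0.61 -1.39]
```

Emit:
play_rows:
  targets:
    - {"x": 0.22, "y": -0.32, "z": 0.9, "twist": 0}
    - {"x": 0, "y": 0, "z": 1, "twist": 0}
    - {"x": 0, "y": 0, "z": 1, "twist": 0}
    - {"x": 0, "y": 0, "z": 1, "twist": 0}
    - {"x": 0, "y": 0, "z": 0.6, "twist": 0}
    - {"x": 0, "y": 0, "z": 0.37, "twist": 0}
    - {"x": 0, "y": 0, "z": 0, "twist": 0}

```text
time: 4.45
tool_pos: [0.5313, -0.0166, 0.03]
orientation: [1.0, 0.011, -0.0, -0.0]
ft_force: [-0.4, -0.5, 0.7]
opening: 1.002
grip_force: 0.0
```

Emit:
play_rows:
  targets:
    - {"x": 0, "y": 0, "z": 0, "twist": 0}
    - {"x": 0, "y": 0, "z": 0, "twist": 0}
    - {"x": 0, "y": 0, "z": 0, "twist": 0}
    - {"x": 0, "y": 0, "z": 0, "twist": 0}
    - {"x": 0, "y": 0, "z": 0, "twist": 0}
  gripper: 0

```text
time: 5.08
tool_pos: [0.5316, -0.0165, 0.0309]
orientation: [1.0, 0.011, 0.0, -0.0]
ft_force: [-2.1, 0.7, 10.0]
opening: 0.697
grip_force: 65.3
```

```bash
python3 go.py .5313 -.0165 .03 .021
```

```text
pos [ 0.5316 -0.0165  0.0309] yaw 0.0216 z-ax [ 0.001  0.    -1.   ] | units xyz [-0.01  0.    0.04] twist 0.0 t 5.075 F [-2.1  0.7 10. ] T [0.258 0.382 0.072] op 0.697 q [-0.07  0.98  0.08  1.82 -0.21  0.35 -1.38]
```

Emit:
play_rows:
  targets:
    - {"x": 0, "y": 0, "z": -0.3, "twist": 0}
    - {"x": 0, "y": 0, "z": -0.7, "twist": 0}
    - {"x": 0, "y": 0, "z": -1, "twist": 0}
    - {"x": 0, "y": 0, "z": -1, "twist": 0}
    - {"x": 0, "y": 0, "z": 0, "twist": 0}
    - {"x": 0, "y": 0, "z": 0, "twist": 0}
    - {"x": 0, "y": 0, "z": 0, "twist": 0}

```text
time: 5.95
tool_pos: [0.5309, -0.0166, 0.1044]
orientation: [1.0, 0.011, -0.001, -0.0]
ft_force: [0.2, 0.0, -4.4]
opening: 0.69
grip_force: 66.7
```

```bash
cat > tq.py <<'E'
from h import *
a=[]
for i in range(4): manip.capture("top"); s=manip.sense(); a.append(np.r_[s["wrist_torque"],s["ft_force"]])
print(np.mean(a,0).round(3),np.std(a,0).round(3),s["tool_pos"].round(4),s["time"])
E
python3 tq.py
```

```text
[-2.200e-02 -5.500e-02  4.000e-03 -2.760e-01  4.770e-01 -4.639e+00] [0.013 0.011 0.019 0.581 0.187 0.702] [ 0.5311 -0.0166  0.1047] 6.15
```

Emit:
play_rows:
  targets:
    - {"x": 0.25, "y": 0, "z": 0, "twist": 0}
    - {"x": 0.5, "y": 0, "z": 0, "twist": 0}
    - {"x": 0.75, "y": 0, "z": 0, "twist": 0}
    - {"x": 1, "y": 0, "z": 0, "twist": 0}
    - {"x": -1, "y": 0, "z": 0, "twist": 0}
    - {"x": -0.75, "y": 0, "z": 0, "twist": 0}
    - {"x": -0.5, "y": 0, "z": 0, "twist": 0}
    - {"x": -0.25, "y": 0, "z": 0, "twist": 0}

```text
time: 7.15
tool_pos: [0.5312, -0.0166, 0.1051]
orientation: [1.0, 0.011, -0.0, -0.0]
ft_force: [0.8, -0.8, -4.5]
opening: 0.691
grip_force: 66.4
```

Emit:
play_rows:
  targets:
    - {"x": 0, "y": 0, "z": 0, "twist": 0}
    - {"x": 0, "y": 0, "z": 0, "twist": 0}

```text
time: 7.4
tool_pos: [0.5318, -0.0165, 0.105]
orientation: [1.0, 0.011, 0.0, -0.0]
ft_force: [-0.2, -1.1, -4.7]
opening: 0.692
grip_force: 66.4
```

```bash
python3 tq.py
```

```text
[-0.009  0.043 -0.022  0.154  0.128 -5.067] [0.025 0.018 0.016 0.308 0.28  0.433] [ 0.5315 -0.0166  0.105 ] 7.6
```

Emit:
play_rows:
  targets:
    - {"x": -0.25, "y": 0, "z": 0, "twist": 0}
    - {"x": -0.5, "y": 0, "z": 0, "twist": 0}
    - {"x": -0.75, "y": 0, "z": 0, "twist": 0}
    - {"x": -1, "y": 0, "z": 0, "twist": 0}
    - {"x": 1, "y": 0, "z": 0, "twist": 0}
    - {"x": 0.75, "y": 0, "z": 0, "twist": 0}
    - {"x": 0.5, "y": 0, "z": 0, "twist": 0}
    - {"x": 0.25, "y": 0, "z": 0, "twist": 0}

```text
time: 8.6
tool_pos: [0.5314, -0.0166, 0.105]
orientation: [1.0, 0.011, 0.0, -0.0]
ft_force: [-0.6, 0.1, -5.8]
opening: 0.691
grip_force: 66.4
```

Emit:
play_rows:
  targets:
    - {"x": 0, "y": 0, "z": 0, "twist": 0}
    - {"x": 0, "y": 0, "z": 0, "twist": 0}

```text
time: 8.85
tool_pos: [0.5307, -0.0166, 0.1051]
orientation: [1.0, 0.011, -0.0, -0.0]
ft_force: [-0.1, -0.7, -5.0]
opening: 0.691
grip_force: 66.4
```

```bash
python3 tq.py
```

```text
[ 0.011 -0.027 -0.005 -0.255  0.2   -4.646] [0.04  0.027 0.014 0.232 0.19  0.213] [ 0.5311 -0.0166  0.1051] 9.05
```

Emit:
play_rows:
  targets:
    - {"x": 0.25, "y": 0, "z": 0, "twist": 0}
    - {"x": 0.5, "y": 0, "z": 0, "twist": 0}
    - {"x": 0.75, "y": 0, "z": 0, "twist": 0}
    - {"x": 1, "y": 0, "z": 0, "twist": 0}
    - {"x": -1, "y": 0, "z": 0, "twist": 0}
    - {"x": -0.75, "y": 0, "z": 0, "twist": 0}
    - {"x": -0.5, "y": 0, "z": 0, "twist": 0}
    - {"x": -0.25, "y": 0, "z": 0, "twist": 0}

```text
time: 10.05
tool_pos: [0.5312, -0.0166, 0.1051]
orientation: [1.0, 0.011, -0.0, -0.0]
ft_force: [0.3, -0.3, -4.7]
opening: 0.692
grip_force: 66.6
```

Emit:
play_rows:
  targets:
    - {"x": 0, "y": 0, "z": 0, "twist": 0}
    - {"x": 0, "y": 0, "z": 0, "twist": 0}
    - {"x": 0, "y": 0, "z": 0, "twist": 0}
    - {"x": 0, "y": 0, "z": 0, "twist": 0}

```text
time: 10.55
tool_pos: [0.5314, -0.0166, 0.105]
orientation: [1.0, 0.011, 0.0, -0.0]
ft_force: [0.5, 0.3, -5.9]
opening: 0.691
grip_force: 66.6
```

```bash
python3 tq.py;python3 tq.py
```

```text
[ 1.000e-02  2.000e-03  1.000e-03  1.150e-01  1.270e-01 -4.881e+00] [0.025 0.018 0.024 0.547 0.396 0.827] [ 0.5313 -0.0166  0.105 ] 10.75
[-0.007  0.046  0.012 -0.109  0.345 -4.985] [0.034 0.051 0.022 0.473 0.441 0.359] [ 0.5313 -0.0166  0.1051] 10.95
```

Emit:
play_rows:
  targets:
    - {"x": -0.25, "y": 0, "z": 0, "twist": 0}
    - {"x": -0.5, "y": 0, "z": 0, "twist": 0}
    - {"x": -0.75, "y": 0, "z": 0, "twist": 0}
    - {"x": -1, "y": 0, "z": 0, "twist": 0}
    - {"x": 1, "y": 0, "z": 0, "twist": 0}
    - {"x": 0.75, "y": 0, "z": 0, "twist": 0}
    - {"x": 0.5, "y": 0, "z": 0, "twist": 0}
    - {"x": 0.25, "y": 0, "z": 0, "twist": 0}

```text
time: 11.95
tool_pos: [0.5313, -0.0166, 0.105]
orientation: [1.0, 0.011, -0.0, -0.0]
ft_force: [0.0, 0.5, -5.4]
opening: 0.689
grip_force: 66.4
```

Emit:
play_rows:
  targets:
    - {"x": 0, "y": 0, "z": 0, "twist": 0}
    - {"x": 0, "y": 0, "z": 0, "twist": 0}
    - {"x": 0, "y": 0, "z": 0, "twist": 0}
    - {"x": 0, "y": 0, "z": 0, "twist": 0}

```text
time: 12.45
tool_pos: [0.5311, -0.0166, 0.1051]
orientation: [1.0, 0.011, -0.0, -0.0]
ft_force: [-0.6, -0.3, -4.8]
opening: 0.694
grip_force: 66.4
```

```bash
python3 tq.py;python3 tq.py; python3 go.py .4786 -.2591 .105 -.254
```

```text
[ 5.000e-03 -1.800e-02 -2.000e-03 -2.040e-01 -2.610e-01 -4.666e+00] [0.03  0.033 0.024 0.895 0.21  0.559] [ 0.5312 -0.0166  0.1051] 12.65
[-2.000e-03 -4.300e-02 -8.000e-03 -1.930e-01 -2.770e-01 -5.022e+00] [0.03  0.036 0.007 0.388 0.25  0.489] [ 0.5313 -0.0166  0.1051] 12.85
pos [ 0.5313 -0.0166  0.1051] yaw 0.0213 z-ax [-0.  0. -1.] | units xyz [-2.31  9.65  0.  ] twist 1.84 t 12.85 F [-0.6  0.2 -5.8] T [ 0.038 -0.089  0.   ] op 0.691 q [-0.1   0.85  0.13  1.79 -0.2   0.51 -1.39]
```

Emit:
play_rows:
  targets:
    - {"x": 0.3, "y": 0, "z": 0, "twist": 0}
    - {"x": 0.6, "y": 0, "z": 0, "twist": 0}
    - {"x": 0.8, "y": 0, "z": 0, "twist": 0}
    - {"x": 1, "y": 0, "z": 0, "twist": 0}
    - {"x": -1, "y": 0, "z": 0, "twist": 0}
    - {"x": -1, "y": 0, "z": 0, "twist": 0}
    - {"x": -0.8, "y": 0, "z": 0, "twist": 0}
    - {"x": -0.6, "y": 0, "z": 0, "twist": 0}

```text
time: 13.85
tool_pos: [0.5135, -0.0169, 0.1051]
orientation: [1.0, 0.011, 0.0, -0.0]
ft_force: [0.8, -0.1, -4.5]
opening: 0.692
grip_force: 66.6
```

Emit:
play_rows:
  targets:
    - {"x": -0.4, "y": 0, "z": 0, "twist": 0}
    - {"x": -0.2, "y": 0, "z": 0, "twist": 0}
    - {"x": 0, "y": 0, "z": 0, "twist": 0}
    - {"x": 0, "y": 0, "z": 0, "twist": 0}

```text
time: 14.35
tool_pos: [0.4992, -0.0172, 0.105]
orientation: [1.0, 0.011, 0.0, -0.0]
ft_force: [-0.7, -0.6, -5.3]
opening: 0.692
grip_force: 66.6
```

```bash
sed -i 's/range(4)/range(14)/' tq.py; python3 tq.py
```

```text
[ 0.006  0.036 -0.008  0.147 -0.215 -4.876] [0.03  0.026 0.016 0.594 0.42  0.6  ] [ 0.4988 -0.0172  0.1051] 15.05
```

Emit:
play_rows:
  targets:
    - {"x": -0.3, "y": 0, "z": 0, "twist": 0}
    - {"x": -0.6, "y": 0, "z": 0, "twist": 0}
    - {"x": -0.8, "y": 0, "z": 0, "twist": 0}
    - {"x": -1, "y": 0, "z": 0, "twist": 0}
    - {"x": 1, "y": 0, "z": 0, "twist": 0}
    - {"x": 1, "y": 0, "z": 0, "twist": 0}
    - {"x": 0.8, "y": 0, "z": 0, "twist": 0}
    - {"x": 0.6, "y": 0, "z": 0, "twist": 0}

```text
time: 16.05
tool_pos: [0.5166, -0.0169, 0.1051]
orientation: [1.0, 0.011, 0.0, -0.0]
ft_force: [-0.1, -0.5, -4.3]
opening: 0.693
grip_force: 66.4
```

Emit:
play_rows:
  targets:
    - {"x": 0.4, "y": 0, "z": 0, "twist": 0}
    - {"x": 0.2, "y": 0, "z": 0, "twist": 0}
    - {"x": 0, "y": 0, "z": 0, "twist": 0}
    - {"x": 0, "y": 0, "z": 0, "twist": 0}

```text
time: 16.55
tool_pos: [0.5309, -0.0166, 0.1051]
orientation: [1.0, 0.011, -0.0, -0.0]
ft_force: [-0.3, -0.9, -5.8]
opening: 0.694
grip_force: 66.4
```

```bash
python3 tq.py;  python3 go.py .4786 -.2591 .125 -.254
```

```text
[ 0.005 -0.038  0.     0.098 -0.026 -4.9  ] [0.04  0.024 0.026 0.414 0.458 0.511] [ 0.5313 -0.0166  0.1051] 17.25
pos [ 0.5313 -0.0166  0.1051] yaw 0.0213 z-ax [ 0.  0. -1.] | units xyz [-2.31  9.65 -0.8 ] twist 1.84 t 17.25 F [ 0.1  0.4 -5.3] T [-0.008 -0.081  0.001] op 0.692 q [-0.1   0.85  0.13  1.79 -0.2   0.51 -1.39]
```

Emit:
play_rows:
  targets:
    - {"x": -0.2, "y": 0.6, "z": 0, "twist": 0}
    - {"x": -0.25, "y": 1, "z": 0, "twist": 0}
    - {"x": -0.25, "y": 1, "z": 0, "twist": 0}
    - {"x": -0.25, "y": 1, "z": 0, "twist": 0}
    - {"x": -0.25, "y": 1, "z": 0, "twist": 0}
    - {"x": -0.25, "y": 1, "z": 0, "twist": 0}
    - {"x": -0.25, "y": 1, "z": 0, "twist": 0}
    - {"x": -0.25, "y": 1, "z": 0, "twist": 0}

```text
time: 18.25
tool_pos: [0.4857, -0.2093, 0.1051]
orientation: [1.0, 0.01, -0.0, 0.0]
ft_force: [0.9, -0.5, -5.3]
opening: 0.69
grip_force: 66.5
```

Emit:
play_rows:
  targets:
    - {"x": -0.2, "y": 1, "z": 0, "twist": 0}
    - {"x": -0.16, "y": 0.7, "z": 0, "twist": 0}
    - {"x": 0, "y": 0.35, "z": 0, "twist": 0}
    - {"x": 0, "y": 0, "z": 0, "twist": 0.7}
    - {"x": 0, "y": 0, "z": 0, "twist": 0.7}
    - {"x": 0, "y": 0, "z": 0, "twist": 0.44}
    - {"x": 0, "y": 0, "z": 0, "twist": 0}
    - {"x": 0, "y": 0, "z": 0, "twist": 0}

```text
time: 19.25
tool_pos: [0.4788, -0.2588, 0.105]
orientation: [0.992, -0.126, 0.0, -0.0]
ft_force: [0.3, -1.3, -4.2]
opening: 0.689
grip_force: 66.5
```

```bash
python3 - <<'E'
from h import *
a=manip.capture("top")[:,:,::-1]; b=manip.capture("scene")[:,:,::-1]
A=cv2.resize(a[205:285,370:450],(400,400),interpolation=cv2.INTER_CUBIC); B=cv2.resize(b[150:230,160:240],(400,400),interpolation=cv2.INTER_CUBIC)
cv2.imwrite("pics/c1.png",np.hstack([A,B]))
E
python3 go.py .4786 -.2591 .09 -.255
```

```text
pos [ 0.4787 -0.2589  0.105 ] yaw -0.2536 z-ax [-0.  0. -1.] | units xyz [-0.    0.01  0.6 ] twist 0.01 t 19.35 F [ 0.2  0.4 -5. ] T [-0.021  0.006  0.015] op 0.691 q [ 0.37  0.86  0.13  1.74 -0.18  0.55 -1.21]
```

View pics/c1.png

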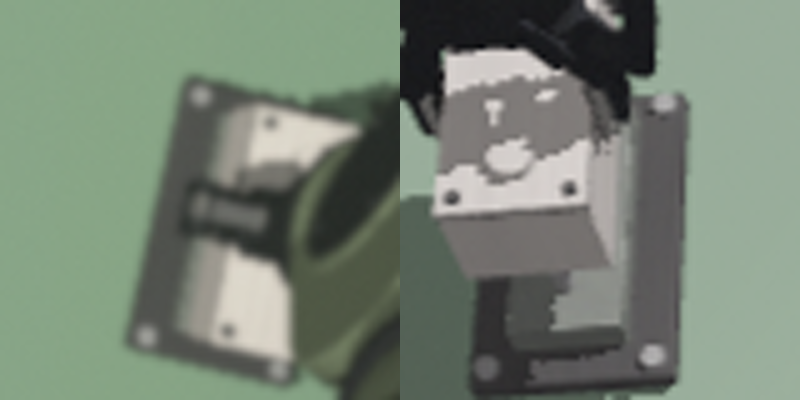

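Run:
```python
from h import *
s=manip.sense(); p=s["tool_pos"];w=-.2536;c,n=np.cos(w),np.sin(w)
for z,b,u in((.077,.03,(612,268)),(.077,-.03,(470,277)),(.129,.03,(587,205)),(.129,-.03,(435,213))):
    m=np.array([160+(u[0]-400+.5)/5-.5,150+(u[1]+.5)/5-.5]); q=ray("scene",m,z)[:2]-p[:2]
    print(z,b,"local measured",(c*q[0]+n*q[1]).round(4),(-n*q[0]+c*q[1]).round(4))
for z,a,b,u in((.129,.058,.03,(243,103)),):
    m=np.array([370+(u[0]+.5)/5-.5,205+(u[1]+.5)/5-.5]); q=ray("top",m,z)[:2]-p[:2]
    print("top",(c*q[0]+n*q[1]).round(4),(-n*q[0]+c*q[1]).round(4))
```

```text
0.077 0.03 local measured 0.0559 0.0289
0.077 -0.03 local measured 0.0551 -0.0297
0.129 0.03 local measured 0.0567 0.0299
0.129 -0.03 local measured 0.0551 -0.03
top 0.057 0.0381
```

Emit:
play_rows:
  targets:
    - {"x": 0.04, "y": 0, "z": 0.4, "twist": 0}
    - {"x": 0, "y": 0, "z": 0.4, "twist": 0}
    - {"x": 0, "y": 0, "z": 0.1, "twist": 0}
    - {"x": 0, "y": 0, "z": 0.1, "twist": 0}
    - {"x": 0, "y": 0, "z": 0, "twist": 0}

```text
time: 19.98
tool_pos: [0.4796, -0.2593, 0.08]
orientation: [0.992, -0.127, -0.0, -0.0]
ft_force: [-0.0, -0.3, -4.8]
opening: 0.69
grip_force: 66.4
```

Emit:
play_rows:
  targets:
    - {"x": 0, "y": 0, "z": 0.08, "twist": 0}
    - {"x": 0, "y": 0, "z": 0, "twist": 0}

```text
time: 20.23
tool_pos: [0.4796, -0.2592, 0.078]
orientation: [0.992, -0.127, -0.0, -0.0]
ft_force: [0.3, -0.4, -5.0]
opening: 0.695
grip_force: 66.4
```

```bash
sed -i 's/range(14)/range(3)/' tq.py; python3 tq.py
```

```text
[ 3.300e-02 -3.700e-02 -1.000e-03  3.120e-01  3.070e-01 -5.106e+00] [0.024 0.005 0.03  0.192 0.136 0.143] [ 0.4796 -0.2593  0.0781] 20.375
```

Emit:
play_rows:
  targets:
    - {"x": 0, "y": 0, "z": 0.08, "twist": 0}
    - {"x": 0, "y": 0, "z": 0.08, "twist": 0}
    - {"x": 0, "y": 0, "z": 0, "twist": 0}

```text
time: 20.75
tool_pos: [0.4795, -0.2592, 0.0738]
orientation: [0.992, -0.127, -0.0, -0.0]
ft_force: [0.4, 0.4, -4.7]
opening: 0.692
grip_force: 66.4
```

Emit:
play_rows:
  targets:
    - {"x": 0, "y": 0, "z": 0.08, "twist": 0}
    - {"x": 0, "y": 0, "z": 0, "twist": 0}

```text
time: 21.0
tool_pos: [0.4796, -0.2592, 0.0719]
orientation: [0.992, -0.127, -0.0, -0.0]
ft_force: [0.5, -0.3, -5.5]
opening: 0.692
grip_force: 66.4
```

```bash
python3 tq.py
```

```text
[-0.018 -0.032 -0.029 -0.067  0.183 -4.992] [0.036 0.019 0.032 0.298 0.268 0.452] [ 0.4797 -0.2592  0.0721] 21.15
```

Both shaft and pin are entered freely; continue gently to about 1 mm above home.

Emit:
play_rows:
  targets:
    - {"x": 0, "y": 0, "z": 0.1, "twist": 0}
    - {"x": 0, "y": 0, "z": 0.1, "twist": 0}
    - {"x": 0, "y": 0, "z": 0.1, "twist": 0}
    - {"x": 0, "y": 0, "z": 0, "twist": 0}

```text
time: 21.65
tool_pos: [0.4796, -0.2592, 0.0643]
orientation: [0.992, -0.127, -0.0, -0.0]
ft_force: [-0.0, -0.3, -4.1]
opening: 0.695
grip_force: 66.4
```

Emit:
play_rows:
  targets:
    - {"x": 0, "y": 0, "z": 0.1, "twist": 0}
    - {"x": 0, "y": 0, "z": 0.08, "twist": 0}
    - {"x": 0, "y": 0, "z": 0.04, "twist": 0}
    - {"x": 0, "y": 0, "z": 0, "twist": 0}

```text
time: 22.15
tool_pos: [0.4796, -0.2592, 0.059]
orientation: [0.992, -0.127, -0.0, -0.0]
ft_force: [0.6, 0.3, -5.5]
opening: 0.691
grip_force: 66.4
```

```bash
python3 tq.py
```

```text
[ 0.005 -0.031 -0.032  0.013 -0.144 -4.864] [0.026 0.007 0.038 0.218 0.653 0.191] [ 0.4796 -0.2593  0.0591] 22.3
```

Emit:
play_rows:
  targets:
    - {"x": 0, "y": 0, "z": 0.02, "twist": 0}
    - {"x": 0, "y": 0, "z": 0.02, "twist": 0}
    - {"x": 0, "y": 0, "z": 0, "twist": 0}

```text
time: 22.68
tool_pos: [0.4796, -0.2593, 0.058]
orientation: [0.992, -0.127, -0.0, -0.0]
ft_force: [0.7, -0.6, -4.9]
opening: 0.688
grip_force: 66.6
```

Emit:
play_rows:
  targets:
    - {"x": 0, "y": 0, "z": 0.02, "twist": 0}
    - {"x": 0, "y": 0, "z": 0, "twist": 0}

```text
time: 22.92
tool_pos: [0.4796, -0.2592, 0.058]
orientation: [0.992, -0.127, 0.0, -0.0]
ft_force: [-3.5, 0.9, 7.3]
opening: 0.692
grip_force: 67.9
```

```bash
python3 tq.py
```

```text
[ 0.408  0.431  0.03  -2.454  1.455  5.893] [0.032 0.019 0.032 0.316 0.193 0.116] [ 0.4796 -0.2592  0.0579] 23.075
```

Emit:
play_rows:
  targets:
    - {"x": 0, "y": 0, "z": 0, "twist": 0}
    - {"x": 0, "y": 0, "z": 0, "twist": 0}
    - {"x": 0, "y": 0, "z": 0, "twist": 0}
    - {"x": 0, "y": 0, "z": 0, "twist": 0}
    - {"x": 0, "y": 0, "z": 0, "twist": 0}
  gripper: 1

```text
time: 23.7
tool_pos: [0.4797, -0.2592, 0.0575]
orientation: [0.992, -0.127, -0.0, -0.0]
ft_force: [-0.4, 0.4, 0.2]
opening: 1.001
grip_force: 0.0
```

Emit:
play_rows:
  targets:
    - {"x": 0, "y": 0, "z": -0.3, "twist": 0}
    - {"x": 0, "y": 0, "z": -0.6, "twist": 0}
    - {"x": 0, "y": 0, "z": -1, "twist": 0}
    - {"x": 0, "y": 0, "z": -1, "twist": 0}
    - {"x": 0, "y": 0, "z": -1, "twist": 0}
    - {"x": 0, "y": 0, "z": -1, "twist": 0}
    - {"x": -1, "y": 0, "z": -1, "twist": 0}
    - {"x": -1, "y": 0, "z": -1, "twist": 0}

```text
time: 24.7
tool_pos: [0.4304, -0.2464, 0.2317]
orientation: [0.992, -0.127, 0.0, 0.0]
ft_force: [-0.6, -0.5, 0.8]
opening: 1.0
grip_force: 0.0
```

Emit:
play_rows:
  targets:
    - {"x": 0, "y": 1, "z": 0, "twist": 0}
    - {"x": 0, "y": 1, "z": 0, "twist": 0}
    - {"x": 0, "y": 1, "z": 0, "twist": 0}
    - {"x": 0, "y": 1, "z": 0, "twist": 0}
    - {"x": 0, "y": 1, "z": 0, "twist": 0}
    - {"x": 0, "y": 1, "z": 0, "twist": 0}
    - {"x": 0, "y": 1, "z": 0, "twist": 0}
    - {"x": 0, "y": 0, "z": 0, "twist": 0}

```text
time: 25.7
tool_pos: [0.3861, -0.4174, 0.2309]
orientation: [0.992, -0.128, 0.0, 0.0]
ft_force: [-0.1, 1.1, 0.4]
opening: 0.996
grip_force: 0.0
```

```bash
python3 - <<'E'
from h import *
a=manip.capture("top")[:,:,::-1]; b=manip.capture("scene")[:,:,::-1]
A=cv2.resize(a[205:285,370:450],(400,400),interpolation=cv2.INTER_CUBIC); B=cv2.resize(b[150:230,160:240],(400,400),interpolation=cv2.INTER_CUBIC)
cv2.imwrite("pics/c2.png",np.hstack([A,B]))
w=-.254;c,n=np.cos(w),np.sin(w)
for x,y in((.058,.03),(.058,-.03),(-.058,-.03),(-.058,.03)):
    P=[.4796+c*x-n*y,-.2592+n*x+c*y,.082]
    print(((proj("top",P)-[370,205])*5).round(), ((proj("scene",P)-[160,150])*5+[400,0]).round())
E
python3 tq.py
```

```text
[235. 105.] [610. 266.]
[351. 132.] [463. 277.]
[305. 359.] [481.  47.]
[188. 331.] [619.  37.]
[-0.003 -0.006 -0.009 -0.005  0.086  0.089] [0.017 0.034 0.025 0.303 0.325 0.204] [ 0.3875 -0.4154  0.2304] 25.95
```

View pics/c2.png

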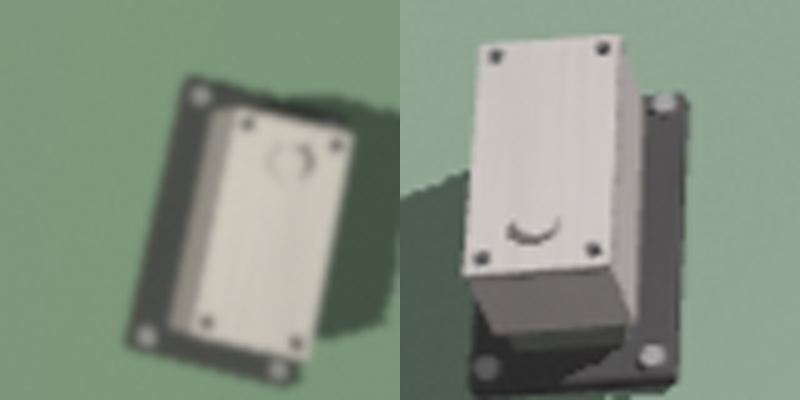

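The housing sits flat on the seat block. Its lid corners are where a home pose predicts: (235,105) and (351,132) in the top view, (610,266) and (463,277) in the scene view. The gripper is clear of it.

```bash
python3 -c "
from station import manip
print(manip.finish_job())"
```

```text
the job is handed in; nothing more can be done
None
```

The housing from place 3 is the one that rattles (its balance shifted by about 0.07 N m between opposite shakes); it is mounted fully home on the stand and released, the other two housings were never touched, and the job is handed in.

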